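# Seat a trimming chuck on the wheel head of a pottery finishing station

### The job

Slide the carriage (it has a blue grip) along its track until its black pointer lines up with the red marker. Then pick up the plaster chuck from the ware board, lower it upright onto the wheel head, slide it about until it drops over the pin hidden beneath it, and press it down firmly (about 15 N) until it sits flat on the head. Finish while still gripping the chuck and pressing it down, with the carriage still at the marker, and leave the cups and all other things where they are.

Things in the scene. Friction and masses are not known exactly. Their poses are not given: they have to be found in the camera images.
- carriage: aluminium plate with the blue grip and the wheel head, sliding 170 mm along the track; origin on the wheel head's axis, 18 mm above the table, axes as the track's. It stays where it is left; about 14 N of friction resists sliding. Wheel head: dark disc 120 mm across, 22 mm thick, does not turn; brass locating pin in its centre, 14 mm across, 12.5 mm tall, its last 6.5 mm tapering to 6 mm
- track: grey flat track of 240 x 360 mm with two steel rails, fixed to the table, its placing and yaw vary; origin at the centre of its underside; the carriage slides along its y axis
- grip_top (a point): centre of the top of the blue grip, an upright block 20 mm (x) by 24 mm (y, along the track), 55 mm tall, its top 85 mm above the table; fixed to the carriage on the robot's side of the wheel head, 98 mm from its axis. Free on both sides along the track, 28 mm between it and the wheel head; axes as the track's
- pointer (a point): tip of the black pointer (5 mm wide) on the far side of the carriage, 24 mm above the table; axes as the track's. It lines up with the marker when their positions along the track's y are equal
- marker: red marker fixed on the far edge of the track: a red fin 22 x 5 mm, 16 mm tall, on a small foot; origin at the centre of its underside, 10 mm above the table; same axes as the track. It shows where along the track the pointer must be; it varies, always 30 mm or more to the track's +y side of the pointer's start
- seat (a point): centre of the wheel head's top face (the foot of the pin), 52 mm above the table; the chuck's underside centre must come here
- chuck: loose white plaster chuck, 0.25 to 0.45 kg: disc 110 mm across, 30 mm thick, with a round boss on top 50 mm across, 45 mm tall (75 mm high in all) to grip it by; origin at the centre of its underside, z up. Centred blind hole in its underside, 18 mm across, 16 mm deep. Stands in any of four places on the ware board, the cups in the others, centres about 130 mm apart
- ware_board: wooden board 300 x 290 mm, 20 mm thick, fixed on the table; origin at the centre of its underside; place and yaw vary
- cup_a: loose white cup, mouth 80 mm across, 58 mm high, origin at the centre of its underside; a bystander standing upright on the ware board
- cup_b: loose white cup, mouth 80 mm across, 58 mm high, origin at the centre of its underside; a bystander standing upright on the ware board
- cup_c: loose white cup, mouth 80 mm across, 58 mm high, origin at the centre of its underside; a bystander standing upright on the ware board
- jar: loose white jar with yellow lid, 64 mm across, 85 mm high, origin at the centre of its underside; bystander beyond the board
- bowl: loose white bowl, 110 mm across, 50 mm high, origin at the centre of its underside; bystander to the right of the track
- scraper: loose spatula-like scraper with a wooden handle, about 250 mm long, lying on the table, origin at the underside of its middle; bystander on the robot's right
- plaster_mould: loose round plaster mould, 100 mm across, 75 mm high, origin at the centre of its underside; bystander to the right of the track
Things that resemble listed ones, but are neither listed nor needed, are in the scene too. Leave any green or turquoise look-alike of the chuck alone.

How it is judged (in metres and radians):
On the way, in this order (a step that is already met when the one before it is completed fails the run):
1. the carriage's pointer stands at the red marker (y of pointer in the frame of marker between -0.006 and 0.006 m), for 0.3 s.
2. the chuck has dropped over the pin and sits flat on the wheel head (horizontal distance between chuck and seat below 0.004 m and z of chuck in the frame of seat below 0.003 m and angle between chuck's own z axis and vertical below 0.06 rad), for 0.2 s.
At the end, for the whole second after the job is handed in: pointer within 6 mm of the marker along the track; chuck's underside centre within 4 mm of the head's axis and within 3 mm of its top face, upright within 0.06 rad, pressed on the head with more than 7 N (its weight included), still held by the fingers (over 5 N), all at rest (all of step 1 and all of step 2 and contact force between chuck and carriage above 7 N and contact force between the fingers and chuck above 5 N and linear speed of chuck below 0.01 m/s and linear speed of carriage below 0.005 m/s); the arm keeps its last pose, push and grip.
It fails at once if a bystander is pushed more than 30 mm or tipped over (distance of any of cup_a, cup_b, cup_c, jar, bowl, scraper, plaster_mould from where it was at the start of the episode above 0.03 m or angle between any of cup_a, cup_b, cup_c, jar, bowl, scraper, plaster_mould's own z axis and vertical above 0.5 rad).
It also fails if it takes over 56 s, if anything falls off the work surface, if the arm or the gripper's body presses on something with over 40 N, if the wrist force passes 120 N, or if a joint passes its speed limit or range.

### The arm

A 7-joint arm with a two-finger parallel gripper is mounted at the origin on the work surface. World frame = base frame: x ahead of the robot, y to its left, z up, the work surface at z = 0. Lengths are in mm, angles in rad, forces in N, time in s.
With the tool pointing down it reaches from about 400 to 850 mm from the base axis. Payload 10.4 kg.
Tool frame: the origin (TCP) lies between the finger pads; the fingertips stand ahead of it and the grasp point (between the pads) lies 6 mm ahead of it (ctrl.tcp_to_tips is the z of the fingertips in the tool frame, in mm); z points along the fingers, y is the line along which they close (so a half turn about z gives the same grasp; the last joint's range is limited). The gripper opens to 87 mm and grips with 3 to 60 N. Pads are 19 mm wide; open, the fingers measure 117 mm over their backs; the gripper's body (75 mm by 190 mm) begins 51 mm behind the grasp point.
Start: joints at [-1.144, 0.332, -0.065, 1.46, 0.022, 1.35, -0.088], TCP at [271.731, 562.86, 247.576] pointing down, gripper open.
Joint ranges: [-2.6, 2.6], [-0.5, 2.12], [-1.47, 1.34], [0.16, 2.42], [-1.27, 4.41], [0.06, 2.06], [-2.6, 2.6]. Speed limits (rad/s): [2.22, 2.22, 2.79, 2.79, 3.14, 3.14, 3.14].

### API

Orientations are given as a rotation vector (axis times angle).
In Python, from station import ctrl gives the robot as it stands.
- The arm moves only by the tool shift_gripper, called in YAML: its name, and indented under it one key for each argument. Schema: {"type":"object","properties":{"deltas":{"type":"array","items":{"type":"object","properties":{"rx":{"type":"number"},"ry":{"type":"number"},"rz":{"type":"number"},"sx":{"type":"number"},"sy":{"type":"number"},"sz":{"type":"number"},"finger_gap":{"type":"number"}},"additionalProperties":false,"required":["finger_gap"]},"minItems":1,"maxItems":20},"clamp_n":{"type":"number"},"only":{"type":"string"},"quiet":{"type":"boolean"},"lines":{"type":"string"}},"required":["deltas"],"additionalProperties":false}. deltas is a list of rows, 1 to 20 of them, each an object with the fields rx, ry, rz (a rotation vector in normalised numbers (1 is 4 rad)), sx, sy, sz (the shift in parts of the range, where 1.0 means 800 mm), finger_gap (the opening from 0.0 (shut) to 1.0 (fully open)); a field left out counts as zero (the opening has to be given); each row is the pose to reach, as a shift and turn from the pose commanded when the call began, along the tool's axes at that moment; what a row does not reach only later rows make up. A row lasts 1/8 s, in which the tool goes at most 62.5 mm and 0.188 rad, less where a joint would pass 70% of its speed; a pose out of reach is approached as far as the arm can. The fingers move at their own pace and stop on an object; clamp_n is the grip in N (left out, the last holds). Time passes only in rows, so rows that do not move let the fingers close. The tool returns the time, the measured TCP pose, the force, the opening and the grip force at its end. only (a regular expression) keeps the lines of the reply that match it, lines (a string "A,B") keeps lines A to B, and quiet returns only ok. No shift or turn number may pass 1 either way. Input that does not fit is refused with a message, and nothing moves.
- ctrl.observe(): the state, without advancing time (a new reading comes with each control period).
- ctrl.snapshot(name): name is "scene" or "top" or "wrist"; returns a dict with "pixels" (400x640x3 uint8, red, green, blue), "fx", "fy", "cx", "cy" (pixels), "k1" (the pictures are not rectified: a ray, as slopes to the right and down, at radius r is drawn at 1 + k1 r^2 times it, then the intrinsics apply), "extrinsics" (4x4, takes a point from camera to world coordinates); the wrist camera has in their place "mount" (4x4, takes a point from camera to tool coordinates, whose origin is the TCP and whose axes are the flange's). Camera axes: x right, y down, z forward; pixel columns grow to the right and rows downward; lengths in mm; the calibration is good to about 2 mm. A picture is of the moment at which its call begins: read the wrist's pose just before it. There is no depth.
- ctrl.finish_job(): hands the job in; it is judged then, once.
Trained networks look in the newest picture that a camera, given by its name, has taken for a name from the list of things; names that differ only in an ending like _2 or _b are one class to them, and where a whole thing is asked for, a point or a joint stands for the part that bears it (a point fixed in the world has none). Each returns a list of dicts, best first, with "score" (0 to 1); they miss things now and then, are a little off and sometimes report something else, mostly with a low value. They report only what shows in the picture. A call takes as long as a camera call. They do not tell look-alikes from the thing itself.
- ctrl.find_in(camera, target): "bbox" ([left, top, right, bottom] as shares, 0 to 1, of the picture: columns of its width, rows of its height, round what is visible of it).
- ctrl.spot_point(camera, target): "location" ([row, column] as shares, 0 to 1, of the picture: columns of its width, rows of its height: a listed point, or the origin of a listed thing).
The state is a dict: "clock": time; "qpos": joint angles; "qvel": joint speeds; "joint_torque": joint torques, N m; "position": TCP position; "ee_rot": TCP orientation; "wrist_force": force on the tool from outside, world axes, zero at the start; "torque": the same for the moment, N m; "gripper_width": opening from 0.0 (shut) to 1.0 (fully open); "grip_force": force on a finger pad.
Only numpy, scipy, OpenCV 4.12 (cv2) and the standard library are available. Lean on these libraries where they do the work, as an engineer would, in place of code of your own. Each camera call takes 0.05 s, during which the arm holds its last target. There are 200 camera calls.

## Working session

There is one attempt and no reset: what is moved stays moved. The work goes in short steps, Python scripts to look and compute and a tool call to move; the robot and the scene stay as the last step left them, time stands still between calls to the robot, and variables do not carry over. Pictures are saved under pics/ and viewed, at most 10 in all, crops included, and the job is handed in when it is done.

```bash
ls; mkdir -p pics; cat > h.py <<'E'
import numpy as np, cv2
from scipy.spatial.transform import Rotation as R
from station import ctrl
def save(cam,name):
    s=ctrl.snapshot(cam); cv2.imwrite('pics/'+name,s['pixels'][:,:,::-1]); return s
def tool():
    o=ctrl.observe(); T=np.eye(4); T[:3,:3]=R.from_rotvec(o['ee_rot']).as_matrix(); T[:3,3]=o['position']; return T
def ext(s,T=None): return np.array(s['extrinsics']) if 'extrinsics' in s else T@np.array(s['mount'])
def ray(s,px,T=None):
    K=np.array([[s['fx'],0,s['cx']],[0,s['fy'],s['cy']],[0,0,1.]])
    p=cv2.undistortPointsIter(np.array([[px]],float),K,np.array([s['k1'],0,0,0.]),None,None,(3,100,1e-12)).ravel()
    E=ext(s,T); return E[:3,3],E[:3,:3]@np.array([p[0],p[1],1])
def at_z(s,px,z,T=None):
    c,d=ray(s,px,T); return c+d*(z-c[2])/d[2]
def proj(s,P,T=None):
    p=np.linalg.inv(ext(s,T))@np.r_[P,1]; x=p[:2]/p[2]; x=x*(1+s['k1']*(x@x)); return x*[s['fx'],s['fy']]+[s['cx'],s['cy']]
E
python3 - <<'E'
from h import *
np.set_printoptions(precision=1,suppress=True)
Z=dict(grip_top=85,pointer=24,marker=10,seat=52,chuck=20,ware_board=0,track=0,cup_a=20,jar=0,bowl=0,plaster_mould=0)
print(ctrl.tcp_to_tips, ctrl.observe())
for cam in ['scene','top']:
    s=save(cam,cam+'0.png'); print(cam,np.array(s['extrinsics'])[:3,3])
    for n,z in Z.items():
        for r in ctrl.spot_point(cam,n)[:5]:
            px=np.array(r['location'])[::-1]*[640,400]; print(n,round(r['score'],2),px,at_z(s,px,z))
E
```

```text
pics
25.0 {'clock': 0.0, 'qpos': array([-1.1,  0.3, -0.1,  1.5,  0. ,  1.3, -0.1]), 'qvel': array([ 0.,  0.,  0., -0.,  0., -0.,  0.]), 'joint_torque': array([  0. , -62.3,   0. , -39. ,  -0.1,   0. ,   0. ]), 'position': array([271.6, 562.5, 246.8]), 'ee_rot': array([-0.7, -3.1,  0. ]), 'wrist_force': array([ 0.6, -0.2, -0.7]), 'torque': array([-0.,  0., -0.]), 'grip_force': 0.0, 'gripper_width': 0.999125670280692}
scene [1247.7 -362.8  896.7]
grip_top 0.72 [249.4 201.4] [ 491.  -224.3   85. ]
pointer 0.68 [269.9 268.4] [ 674.1 -235.7   24. ]
marker 0.55 [309.4 266.8] [ 700.7 -139.5   10. ]
seat 0.95 [262.1 235.5] [ 588.9 -224.7   52. ]
chuck 0.8 [389.7 131.8] [311.6 326.8  20. ]
chuck 0.7 [395.6 172.4] [494.9 238.9  20. ]
chuck 0.69 [328.1 162.6] [369.9  66.4  20. ]
chuck 0.65 [167.5 296. ] [ 647.6 -486.7   20. ]
ware_board 0.97 [427.6 185.5] [567.7 312.2   0. ]
track 0.85 [276.8 243.5] [ 590.5 -188.5    0. ]
cup_a 0.89 [420.3 199.9] [624.2 243.8  20. ]
cup_a 0.88 [452.9 185.9] [614.9 366.1  20. ]
cup_a 0.63 [427.2 155.2] [466.1 375.2  20. ]
jar 0.86 [406.  259.8] [776.1 103.4   0.
[... 242 characters left out ...]
.53 [346.7 160.9] [ 703.5 -143.6   10. ]
seat 0.95 [371.6 192.5] [ 590.3 -219.3   52. ]
chuck 0.9 [284.8 266.6] [355.6  71.3  20. ]
chuck 0.8 [204.1 284.9] [300.8 341.4  20. ]
chuck 0.71 [345.3 164.7] [ 689.1 -138.    20. ]
chuck 0.66 [232.  224.1] [500.2 244.8  20. ]
ware_board 0.72 [209.6 209.7] [551.8 325.1   0. ]
ware_board 0.25 [405.  274.6] [ 317.7 -327.2    0. ]
track 0.77 [357.1 194. ] [ 591.6 -175.8    0. ]
cup_a 0.98 [193.1 228.4] [489.1 376.5  20. ]
cup_a 0.81 [228.4 195.2] [597.3 255.8  20. ]
cup_a 0.72 [191.2 189.9] [618.7 382.3  20. ]
jar 0.74 [277.5 142.6] [775.   89.6   0. ]
bowl 0.98 [454.5 227.3] [ 470.6 -499.7    0. ]
plaster_mould 0.62 [445.1 181.9] [ 624.9 -474.8    0. ]
```

View pics/scene0.png

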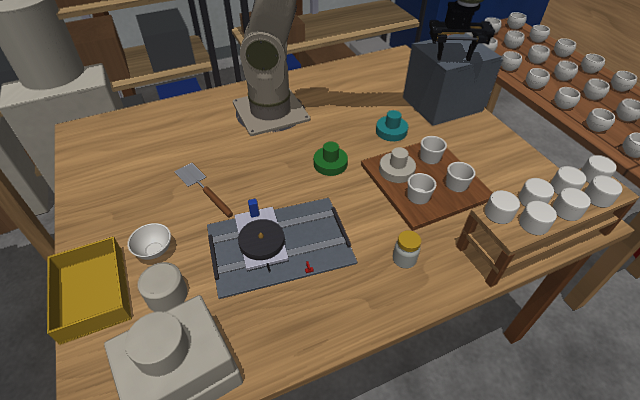

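View pics/top0.png

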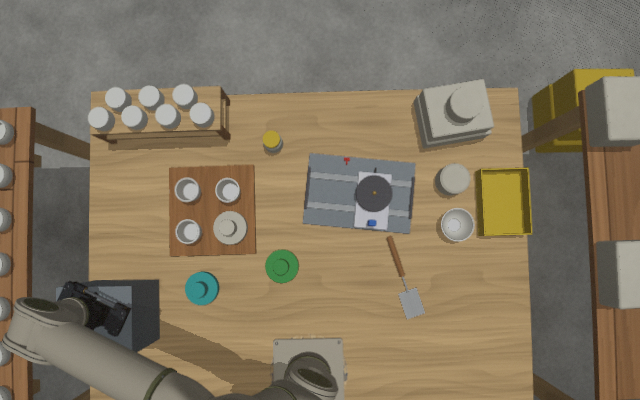

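The scene picture shows these things that could pass for the chuck:
- Green look-alike at (330,157).
- Turquoise look-alike at (392,125).
- White plaster chuck on the board at (398,165), which is (230,228) in the top view.
- White mould at (163,287).
- White round block at (157,340).

I choose the white one on the board. The blue grip is at (253,207), the pointer at (268,267) and the red marker at (309,267).

```bash
cat >> h.py <<'E'
def go(P,yaw):
    "shift in tool axes to TCP P with tool y at world angle yaw, and turn about tool z"
    T=tool(); y=np.array([np.cos(yaw),np.sin(yaw),0]); z=np.array([0,0,-1.]); G=np.c_[np.cross(y,z),y,z]
    print('rotvec',R.from_matrix(T[:3,:3].T@G).as_rotvec().round(4),'shift',(T[:3,:3].T@(np.array(P)-T[:3,3])).round(1))
E
python3 - <<'E'
from h import *
np.set_printoptions(precision=2,suppress=True)
i=cv2.imread('pics/scene0.png')[110:210,300:500]; cv2.imwrite('pics/c0.png',cv2.resize(i,None,fx=4,fy=4,interpolation=cv2.INTER_CUBIC))
s=ctrl.snapshot('wrist'); print(np.array(s['mount']),s['fx'])
T=tool(); print(T)
yaw=1.485
y=np.array([np.cos(yaw),np.sin(yaw),0]);x=np.cross(y,[0,0,-1]);print('toolx',x)
go([450,245,300],yaw); go([420,-200,300],yaw)
E
```

```text
[[  -0.     -0.97   -0.24   66.01]
 [   1.     -0.      0.     -0.01]
 [  -0.     -0.24    0.97 -137.3 ]
 [   0.      0.      0.      1.  ]] 337.08919975324415
[[ -0.9    0.43   0.   271.76]
 [  0.43   0.9    0.   562.86]
 [  0.     0.    -1.   247.57]
 [  0.     0.     0.     1.  ]]
toolx [-1.    0.09  0.  ]
rotvec [ 0.    0.   -0.36] shift [-298.7 -208.7  -52.5]
rotvec [ 0.    0.   -0.36] shift [-465.2 -622.5  -52.5]
```

View pics/c0.png

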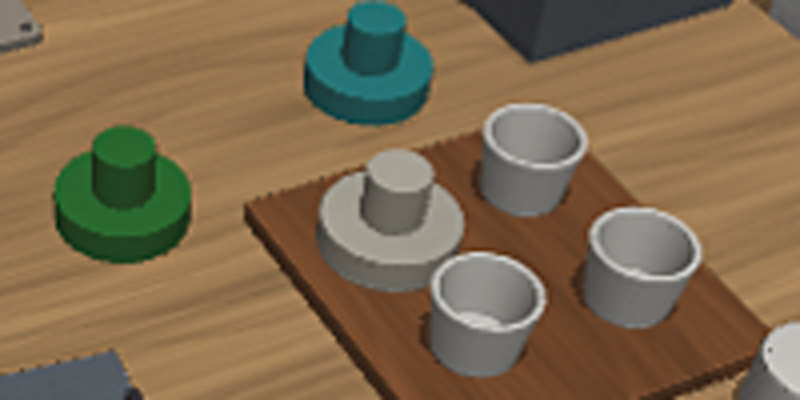

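The crop at 4x confirms it: the white chuck with its boss is at crop (398,185), beside three white cups. The look-alikes are green and turquoise. Next I move to view the chuck from above, on the way to the track.

Units first: shifts go in shares of 800 mm and turns go in shares of 4 rad. So -299 mm is -0.3738, -209 mm is -0.2613, -0.36 rad is -0.09.

shift_gripper:
  deltas:
    - {"rz": -0.045, "sx": -0.0625, "sy": -0.0438, "sz": -0.0625, "finger_gap": 1}
    - {"rz": -0.09, "sx": -0.125, "sy": -0.0875, "sz": -0.065, "finger_gap": 1}
    - {"rz": -0.09, "sx": -0.2, "sy": -0.1375, "sz": -0.065, "finger_gap": 1}
    - {"rz": -0.09, "sx": -0.2625, "sy": -0.1838, "sz": -0.065, "finger_gap": 1}
    - {"rz": -0.09, "sx": -0.3188, "sy": -0.225, "sz": -0.065, "finger_gap": 1}
    - {"rz": -0.09, "sx": -0.3738, "sy": -0.2613, "sz": -0.065, "finger_gap": 1}
    - {"rz": -0.09, "sx": -0.3738, "sy": -0.2613, "sz": -0.065, "finger_gap": 1}
    - {"rz": -0.09, "sx": -0.3738, "sy": -0.2613, "sz": -0.065, "finger_gap": 1}
    - {"rz": -0.09, "sx": -0.3738, "sy": -0.2613, "sz": -0.065, "finger_gap": 1}
  clamp_n: 30

```text
clock: 2.38
position: [449.3, 246.3, 299.5]
ee_rot: [-0.137, -3.138, -0.0]
wrist_force: [0.8, -0.0, 0.5]
gripper_width: 1.004
grip_force: 0.0
```

```bash
python3 - <<'E'
from h import *
np.set_printoptions(precision=1,suppress=True)
T=tool(); s=save('wrist','w1.png')
for n,z in dict(chuck=20,cup_a=20,ware_board=0).items():
    for r in ctrl.spot_point('wrist',n)[:4]:
        px=np.array(r['location'])[::-1]*[640,400]; print(n,round(r['score'],2),px,at_z(s,px,z,T))
# boss top by brightness, fitted later
print(ctrl.find_in('wrist','chuck')[:2], ctrl.observe()['qpos'], T[:3,3])
go([420,-190,300],1.485)
E
```

```text
chuck 0.8 [389.4  26. ] [291.4 343.1  20. ]
chuck 0.79 [181.2 105.6] [358.1  89.   20. ]
chuck 0.76 [319.7 198.5] [488.1 245.7  20. ]
cup_a 0.9 [420.8 181.7] [477.4 375.3  20. ]
cup_a 0.58 [427.5 280. ] [616.  383.4  20. ]
cup_a 0.57 [324.1 283.9] [608.5 241.4  20. ]
ware_board 0.79 [371.5 230.5] [544.4 312.4   0. ]
[{'bbox': [0.5319, 0.0, 0.6986, 0.191], 'score': 0.98}, {'bbox': [0.4291, 0.3875, 0.5705, 0.621], 'score': 0.68}] [-0.7  0.1  0.1  1.7 -0.   1.4  0.9] [449.3 246.3 299.5]
rotvec [ 0. -0. -0.] shift [  -8.8 -436.2   -0.5]
```

View pics/w1.png

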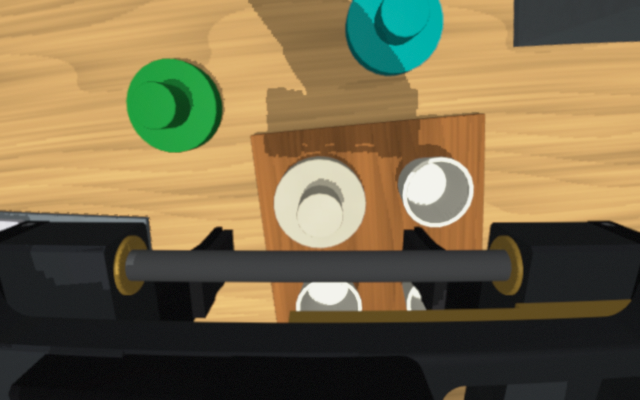

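Wrist view: the white chuck's disc is centred near (320,202) and its boss top near (321,214). Green is at (175,105), turquoise at (395,25), and the cups are at (435,190) and (328,295). Next I move over the far side of the track to see the marker, pointer and grip in one picture.

Converted, -418 mm is -0.5225, -227 mm is -0.2838.

shift_gripper:
  deltas:
    - {"sx": -0.0375, "sy": -0.065, "finger_gap": 1}
    - {"sx": -0.075, "sy": -0.13, "finger_gap": 1}
    - {"sx": -0.1125, "sy": -0.195, "finger_gap": 1}
    - {"sx": -0.15, "sy": -0.26, "finger_gap": 1}
    - {"sx": -0.1875, "sy": -0.325, "finger_gap": 1}
    - {"sx": -0.225, "sy": -0.39, "finger_gap": 1}
    - {"sx": -0.2625, "sy": -0.455, "finger_gap": 1}
    - {"sx": -0.2838, "sy": -0.5225, "finger_gap": 1}
    - {"sx": -0.2838, "sy": -0.5225, "finger_gap": 1}
    - {"sx": -0.2838, "sy": -0.5225, "finger_gap": 1}
    - {"sx": -0.2838, "sy": -0.5225, "finger_gap": 1}

```text
clock: 4.0
position: [639.1, -190.1, 299.6]
ee_rot: [0.137, 3.138, 0.002]
wrist_force: [1.0, -0.5, -0.1]
gripper_width: 0.999
grip_force: 0.0
```

```bash
python3 - <<'E'
from h import *
np.set_printoptions(precision=1,suppress=True)
T=tool(); s=save('wrist','w2.png')
for n,z in dict(grip_top=85,seat=52,pointer=24,marker=10,track=0).items():
    for r in ctrl.spot_point('wrist',n)[:3]:
        px=np.array(r['location'])[::-1]*[640,400]; print(n,round(r['score'],2),px,at_z(s,px,z,T))
T1=T.copy(); T1[:3,3]=[449.3,246.3,299.5]; T1[:3,:3]=R.from_rotvec([-0.137,-3.138,0]).as_matrix()
print('chuck',at_z(s,[319.5,202],50,T1),at_z(s,[321,214],95,T1))
print(T[:3,3],ctrl.observe()['qpos'])
E
```

```text
grip_top 0.9 [276.8  33.4] [ 493.3 -216.8   85. ]
grip_top 0.74 [283.8 201.7] [ 661.9 -228.4   85. ]
seat 0.67 [278.  131.9] [ 589. -230.   52.]
pointer 0.88 [280.8 202.3] [ 677.8 -239.8   24. ]
marker 0.73 [357.5 211.5] [ 702.7 -142.3   10. ]
track 0.65 [318.7 132. ] [ 595.9 -184.4    0. ]
chuck [484.7 245.6  50. ] [486.2 246.8  95. ]
[ 639.1 -190.1  299.6] [-0.1  0.4  0.5  1.3 -0.2  1.5  1.8]
```

View pics/w2.png

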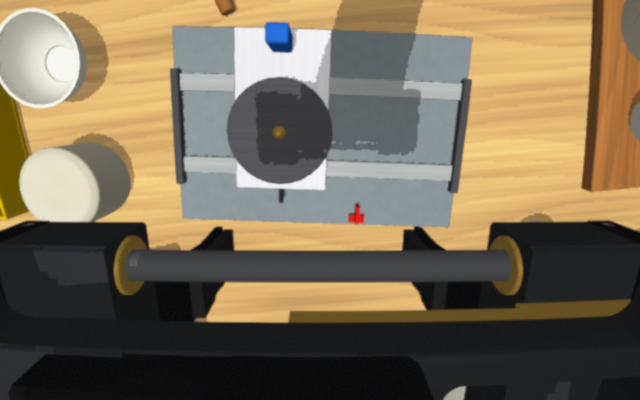

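Wrist view: the blue grip's top is near (277,33), the brass pin at (279,132), the pointer tip at (281,203) and the red marker at (357,213). The carriage line puts the track yaw at about -0.12 rad, and the slide at about 100 mm.

```bash
python3 - <<'E'
from h import *
np.set_printoptions(precision=2,suppress=True)
im=cv2.imread('pics/w2.png'); s=ctrl.snapshot('wrist'); T=tool()
h=cv2.cvtColor(im,cv2.COLOR_BGR2HSV)
P={}
m=cv2.inRange(h,(100,150,60),(130,255,255)); ys,xs=np.where(m[:100]>0); print('blue',xs.min(),xs.max(),ys.min(),ys.max())
m=(cv2.inRange(h,(0,150,80),(6,255,255))|cv2.inRange(h,(174,150,80),(180,255,255)))[:235,300:420]; ys,xs=np.where(m>0)
for r in range(ys.min(),ys.max()+1): q=xs[ys==r]; print('red',r,q.min()+300,q.max()+300)
g=cv2.cvtColor(im,cv2.COLOR_BGR2GRAY)
for r in range(190,207,2): q=np.where(g[r,270:292]<60)[0]+270; print('ptr',r,q.min() if len(q) else 0,q.max() if len(q) else 0)
a,b=at_z(s,[174,27],6,T),at_z(s,[471,37],6,T); print(a,b,np.arctan2(*(b-a)[1::-1]))
a,b=at_z(s,[183,218],6,T),at_z(s,[448,226],6,T); print(a,b,np.arctan2(*(b-a)[1::-1]))
print('pin',at_z(s,[279,131.5],64.5,T))
go([492.5,-217.5,150],1.449);go([492.5,-217.5,66],1.449)
E
```

```text
blue 266 290 23 51
red 205 356 357
red 206 356 358
red 207 356 359
red 208 356 359
red 209 356 359
red 210 356 359
red 211 355 359
red 212 355 359
red 213 355 359
red 214 353 360
red 215 349 363
red 216 349 363
red 217 349 363
red 218 349 363
red 219 349 363
red 220 349 363
red 221 349 363
red 222 355 362
red 223 357 357
ptr 190 280 282
ptr 192 280 282
ptr 194 280 282
ptr 196 280 282
ptr 198 280 282
ptr 200 280 282
ptr 202 0 0
ptr 204 0 0
ptr 206 0 0
[ 454.63 -347.61    6.  ] [497.39   7.14   6.  ] 1.4508256317168255
[ 691.78 -378.77    6.  ] [735.33 -22.01   6.  ] 1.4493323769863053
pin [ 587.71 -229.07   64.5 ]
rotvec [0.   0.   0.03] shift [143.4 -38.8 149.6]
rotvec [0.   0.   0.03] shift [143.4 -38.8 233.6]
```

Converted, 233 mm is 0.2913, 200 mm is 0.25, 0.034 rad is 0.0085.

shift_gripper:
  deltas:
    - {"rz": 0.0075, "sx": 0.0625, "sy": -0.0175, "sz": 0.0375, "finger_gap": 1}
    - {"rz": 0.0085, "sx": 0.125, "sy": -0.035, "sz": 0.075, "finger_gap": 1}
    - {"rz": 0.0085, "sx": 0.1788, "sy": -0.0488, "sz": 0.125, "finger_gap": 1}
    - {"rz": 0.0085, "sx": 0.1788, "sy": -0.0488, "sz": 0.1875, "finger_gap": 1}
    - {"rz": 0.0085, "sx": 0.1788, "sy": -0.0488, "sz": 0.25, "finger_gap": 1}
    - {"rz": 0.0085, "sx": 0.1788, "sy": -0.0488, "sz": 0.2913, "finger_gap": 1}
    - {"rz": 0.0085, "sx": 0.1788, "sy": -0.0488, "sz": 0.2913, "finger_gap": 0.6}
    - {"rz": 0.0085, "sx": 0.1788, "sy": -0.0488, "sz": 0.2913, "finger_gap": 0.2}
    - {"rz": 0.0085, "sx": 0.1788, "sy": -0.0488, "sz": 0.2913, "finger_gap": 0.1}
    - {"rz": 0.0085, "sx": 0.1788, "sy": -0.0488, "sz": 0.2913, "finger_gap": 0.1}
    - {"rz": 0.0085, "sx": 0.1788, "sy": -0.0488, "sz": 0.2913, "finger_gap": 0.1}
    - {"rz": 0.0085, "sx": 0.1788, "sy": -0.0488, "sz": 0.2913, "finger_gap": 0.1}
  clamp_n: 40

```text
clock: 5.85
position: [492.9, -218.0, 66.7]
ee_rot: [0.194, 3.135, 0.0]
wrist_force: [0.6, -0.1, -0.1]
gripper_width: 0.402
grip_force: 0.0
```

```bash
python3 - <<'E'
from h import *
o=ctrl.observe(); print(o['wrist_force'],o['gripper_width']*87, o['position'])
E
```

```text
[ 0.56820823 -0.07285009 -0.0983151 ] 35.00582926145945 [ 492.86202911 -218.00545784   66.6781275 ]
```

Converted, 100 mm is 0.125, 94 mm is 0.1175.

shift_gripper:
  deltas:
    - {"finger_gap": 0}
    - {"finger_gap": 0}
    - {"finger_gap": 0}
    - {"finger_gap": 0}
    - {"sy": 0.0125, "finger_gap": 0}
    - {"sy": 0.0275, "finger_gap": 0}
    - {"sy": 0.0425, "finger_gap": 0}
    - {"sy": 0.0575, "finger_gap": 0}
    - {"sy": 0.0725, "finger_gap": 0}
    - {"sy": 0.0875, "finger_gap": 0}
    - {"sy": 0.1025, "finger_gap": 0}
    - {"sy": 0.1175, "finger_gap": 0}
    - {"sy": 0.125, "finger_gap": 0}
    - {"sy": 0.125, "finger_gap": 0}
    - {"sy": 0.125, "finger_gap": 0}
    - {"sy": 0.125, "finger_gap": 0}
  clamp_n: 40

```text
clock: 7.85
position: [504.7, -121.2, 66.5]
ee_rot: [0.198, 3.135, -0.004]
wrist_force: [-2.3, -8.6, 0.4]
gripper_width: 0.27
grip_force: 40.0
```

```bash
python3 - <<'E'
from h import *
np.set_printoptions(precision=1,suppress=True)
o=ctrl.observe(); print(o['wrist_force'],o['gripper_width']*87, o['position'])
d=np.array([np.cos(1.45),np.sin(1.45)])
for c in ['top','scene']:
    s=save(c,c+'1.png'); P={}
    for n,z in dict(grip_top=85,seat=52,pointer=24,marker=10).items():
        for r in ctrl.spot_point(c,n)[:1]:
            px=np.array(r['location'])[::-1]*[640,400]; P[n]=at_z(s,px,z); print(c,n,round(r['score'],2),px,P[n])
    print((P['pointer']-P['marker'])[:2]@d)
E
```

```text
[-2.3 -8.6  0.4] 23.508901469337683 [ 504.7 -121.2   66.5]
top pointer 0.8 [349.1 166.2] [ 683.  -150.4   24. ]
top marker 0.38 [346.  162.3] [ 698.7 -141.1   10. ]
-11.168697860419696
scene grip_top 0.63 [285.2 192.7] [ 499.2 -124.7   85. ]
scene seat 0.72 [297.9 228.3] [ 603.9 -130.5   52. ]
scene pointer 0.71 [305.9 258.4] [ 682.4 -141.1   24. ]
scene marker 0.52 [305.5 265.5] [ 693.  -147.1   10. ]
4.639789943466407
```

Converted, -200 mm is -0.25, -100 mm is -0.125.

shift_gripper:
  deltas:
    - {"finger_gap": 1}
    - {"finger_gap": 1}
    - {"finger_gap": 1}
    - {"sz": -0.0625, "finger_gap": 1}
    - {"sx": -0.025, "sz": -0.125, "finger_gap": 1}
    - {"sx": -0.0875, "sz": -0.175, "finger_gap": 1}
    - {"sx": -0.15, "sz": -0.225, "finger_gap": 1}
    - {"sx": -0.175, "sz": -0.25, "finger_gap": 1}
    - {"sx": -0.175, "sz": -0.25, "finger_gap": 1}
    - {"sx": -0.175, "sz": -0.25, "finger_gap": 1}

```text
clock: 9.6
position: [643.1, -136.1, 265.3]
ee_rot: [-0.195, -3.134, -0.0]
wrist_force: [-1.3, -0.9, -0.5]
gripper_width: 1.002
grip_force: 0.0
```

```bash
python3 - <<'E'
from h import *
np.set_printoptions(precision=1,suppress=True)
T=tool(); s=save('wrist','w3.png'); P={}
d=np.array([np.cos(1.45),np.sin(1.45)])
for n,z in dict(grip_top=85,seat=52,pointer=24,marker=10).items():
    for r in ctrl.spot_point('wrist',n)[:1]:
        px=np.array(r['location'])[::-1]*[640,400]; P[n]=at_z(s,px,z,T); print(n,round(r['score'],2),px,P[n])
print((P['pointer']-P['marker'])[:2]@d, T[:3,3])
i=cv2.imread('pics/w3.png')[60:235,220:440]; cv2.imwrite('pics/c3.png',cv2.resize(i,None,fx=3,fy=3,interpolation=cv2.INTER_NEAREST))
E
```

```text
grip_top 0.59 [316.8  33.7] [ 508.5 -119.8   85. ]
seat 0.93 [316.6 139.6] [ 602.5 -131.9   52. ]
pointer 0.63 [315.7 212.7] [ 688.3 -143.8   24. ]
marker 0.59 [317.1 217.9] [ 699.2 -143.5   10. ]
-1.5974695005796677 [ 643.1 -136.1  265.3]
```

View pics/c3.png

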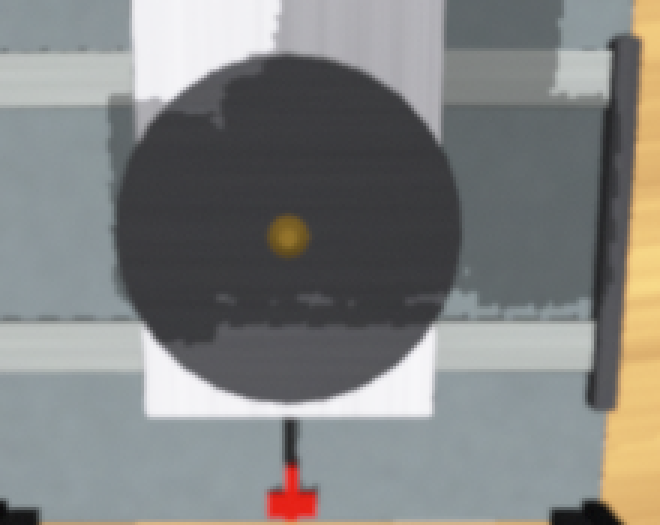

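The pointer (crop column 290) and red fin (column 292) line up within about 1 mm. The head's disc centre is at crop (288,228) and the pin tip at (288,236). Next is the chuck.

```bash
python3 - <<'E'
from h import *
np.set_printoptions(precision=1,suppress=True)
T=tool(); s=ctrl.snapshot('wrist')
print('disc',at_z(s,[316.2,136.2],52,T),'pin',at_z(s,[316.2,138.6],64.5,T))
go([445,246,240],1.45)
E
```

```text
disc [ 599.7 -131.7   52. ] pin [ 601.3 -131.9   64.5]
rotvec [ 0. -0. -0.] shift [244.2 354.5  26.6]
```

Converted, 354 mm is 0.4425, 342 mm is 0.4275.

shift_gripper:
  deltas:
    - {"sx": 0.0425, "sy": 0.0625, "finger_gap": 1}
    - {"sx": 0.085, "sy": 0.125, "finger_gap": 1}
    - {"sx": 0.1275, "sy": 0.1875, "finger_gap": 1}
    - {"sx": 0.17, "sy": 0.25, "finger_gap": 1}
    - {"sx": 0.2125, "sy": 0.3125, "finger_gap": 1}
    - {"sx": 0.2563, "sy": 0.375, "sz": 0.0125, "finger_gap": 1}
    - {"sx": 0.2938, "sy": 0.4275, "sz": 0.025, "finger_gap": 1}
    - {"sx": 0.305, "sy": 0.4425, "sz": 0.0325, "finger_gap": 1}
    - {"sx": 0.305, "sy": 0.4425, "sz": 0.0325, "finger_gap": 1}
    - {"sx": 0.305, "sy": 0.4425, "sz": 0.0325, "finger_gap": 1}
    - {"sx": 0.305, "sy": 0.4425, "sz": 0.0325, "finger_gap": 1}

```text
clock: 11.28
position: [446.6, 244.0, 240.9]
ee_rot: [0.198, 3.135, 0.0]
wrist_force: [0.5, 0.5, -0.2]
gripper_width: 1.0
grip_force: 0.0
```

```bash
python3 - <<'E'
from h import *
np.set_printoptions(precision=1,suppress=True)
T=tool(); s=save('wrist','w4.png'); print(T[:3,3])
for r in ctrl.spot_point('wrist','chuck')[:3]:
    px=np.array(r['location'])[::-1]*[640,400]; print(round(r['score'],2),px,at_z(s,px,20,T))
print([np.round(np.array(r['bbox'])*[640,400,640,400]) for r in ctrl.find_in('wrist','chuck')[:3]])
i=cv2.imread('pics/w4.png')[100:260,230:410]; cv2.imwrite('pics/c4.png',cv2.resize(i,None,fx=3.5,fy=3.5,interpolation=cv2.INTER_NEAREST))
E
```

```text
[446.6 244.  240.9]
0.93 [162.1 113.6] [359.1  91.3  20. ]
0.71 [321.5 211. ] [485.3 243.6  20. ]
0.65 [395.4  10.6] [291.7 340.8  20. ]
[array([270., 166., 377., 252.]), array([343.,   0., 462.,  71.])]
```

View pics/c4.png

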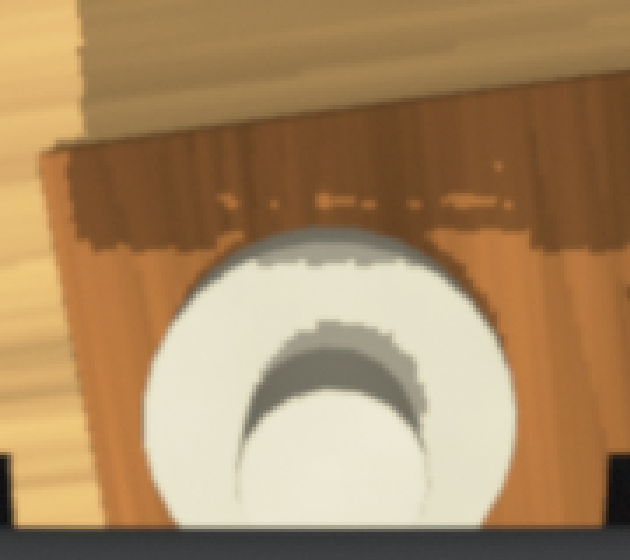

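```bash
python3 - <<'E'
from h import *
np.set_printoptions(precision=1,suppress=True)
T=tool(); s=ctrl.snapshot('wrist')
print(at_z(s,[324,219.4],50,T),at_z(s,[325.6,237.7],95,T))
for c,r,z in [([485.5,246,50],55,50),([485.5,246,95],25,95)]:
    a=np.linspace(0,2*np.pi,73); q=np.array([(proj(s,[c[0]+r*np.cos(t),c[1]+r*np.sin(t),z],T)-[230,100])*3.5 for t in a]); print(q.min(0),q.max(0))
go([485.5,246,82],1.45)
E
```

```text
[485.1 246.5  50. ] [488.  246.7  95. ]
[138.8 232. ] [516.  591.9]
[232.5 378.8] [428.8 563.7]
rotvec [ 0.  0. -0.] shift [-39.    6.  158.7]
```

Converted, 159 mm is 0.1988, 6.5 mm is 0.0081.

shift_gripper:
  deltas:
    - {"sx": -0.0438, "sy": 0.0075, "sz": 0.025, "finger_gap": 1}
    - {"sx": -0.05, "sy": 0.0081, "sz": 0.075, "finger_gap": 1}
    - {"sx": -0.05, "sy": 0.0081, "sz": 0.125, "finger_gap": 1}
    - {"sx": -0.05, "sy": 0.0081, "sz": 0.1688, "finger_gap": 1}
    - {"sx": -0.05, "sy": 0.0081, "sz": 0.1988, "finger_gap": 1}
    - {"sx": -0.05, "sy": 0.0081, "sz": 0.1988, "finger_gap": 1}
    - {"sx": -0.05, "sy": 0.0081, "sz": 0.1988, "finger_gap": 0.3}
    - {"sx": -0.05, "sy": 0.0081, "sz": 0.1988, "finger_gap": 0.3}
    - {"sx": -0.05, "sy": 0.0081, "sz": 0.1988, "finger_gap": 0.3}
    - {"sx": -0.05, "sy": 0.0081, "sz": 0.1988, "finger_gap": 0.3}
    - {"sx": -0.05, "sy": 0.0081, "sz": 0.1988, "finger_gap": 0.3}
    - {"sx": -0.05, "sy": 0.0081, "sz": 0.1988, "finger_gap": 0.3}
  clamp_n: 45

```text
clock: 12.98
position: [486.3, 246.7, 81.8]
ee_rot: [0.195, 3.135, -0.0]
wrist_force: [-0.1, -2.3, 4.5]
gripper_width: 0.565
grip_force: 45.0
```

shift_gripper:
  deltas:
    - {"finger_gap": 0.3}
    - {"finger_gap": 0.3}
  clamp_n: 45

```text
clock: 13.22
position: [486.3, 246.7, 81.8]
ee_rot: [0.194, 3.135, -0.0]
wrist_force: [-2.1, -2.0, 5.4]
gripper_width: 0.567
grip_force: 45.0
```

Converted, -362 mm is -0.4525, -159 mm is -0.1988.

shift_gripper:
  deltas:
    - {"sz": -0.0188, "finger_gap": 0.3}
    - {"sz": -0.0563, "finger_gap": 0.3}
    - {"sz": -0.1, "finger_gap": 0.3}
    - {"sx": -0.015, "sy": -0.0338, "sz": -0.1313, "finger_gap": 0.3}
    - {"sx": -0.035, "sy": -0.08, "sz": -0.1438, "finger_gap": 0.3}
    - {"sx": -0.0563, "sy": -0.1275, "sz": -0.1438, "finger_gap": 0.3}
    - {"sx": -0.0775, "sy": -0.1763, "sz": -0.1438, "finger_gap": 0.3}
    - {"sx": -0.0988, "sy": -0.225, "sz": -0.1438, "finger_gap": 0.3}
    - {"sx": -0.12, "sy": -0.2725, "sz": -0.1438, "finger_gap": 0.3}
    - {"sx": -0.1413, "sy": -0.3213, "sz": -0.1438, "finger_gap": 0.3}
    - {"sx": -0.1625, "sy": -0.37, "sz": -0.1438, "finger_gap": 0.3}
    - {"sx": -0.1813, "sy": -0.4125, "sz": -0.1438, "finger_gap": 0.3}
    - {"sx": -0.1938, "sy": -0.4413, "sz": -0.1313, "finger_gap": 0.3}
    - {"sx": -0.1988, "sy": -0.4525, "sz": -0.1, "finger_gap": 0.3}
    - {"sx": -0.1988, "sy": -0.4525, "sz": -0.075, "finger_gap": 0.3}
    - {"sx": -0.1988, "sy": -0.4525, "sz": -0.0725, "finger_gap": 0.3}
    - {"sx": -0.1988, "sy": -0.4525, "sz": -0.0725, "finger_gap": 0.3}
    - {"sx": -0.1988, "sy": -0.4525, "sz": -0.0725, "finger_gap": 0.3}
  clamp_n: 45

```text
clock: 15.48
position: [599.8, -131.6, 140.6]
ee_rot: [0.193, 3.134, 0.0]
wrist_force: [0.2, -0.6, -3.3]
gripper_width: 0.564
grip_force: 45.0
```

```bash
python3 - <<'E'
from h import *
np.set_printoptions(precision=1,suppress=True)
T=tool(); print(ctrl.observe()['wrist_force'])
for c in ['scene','top']:
    s=save(c,c+'2.png'); zc=T[2,3]-61.8
    for r in ctrl.spot_point(c,'chuck')[:4]:
        px=np.array(r['location'])[::-1]*[640,400]; print(c,round(r['score'],2),px,at_z(s,px,zc))
go([600.5,-131.8,140],1.45)
i=cv2.imread('pics/scene2.png')[130:300,190:420]; cv2.imwrite('pics/c5.png',cv2.resize(i,None,fx=3,fy=3,interpolation=cv2.INTER_CUBIC))
E
```

```text
[ 0.2 -0.6 -3.3]
scene 0.89 [327.7 166. ] [441.8  30.1  78.8]
scene 0.75 [393.8 130.5] [373.7 296.2  78.8]
top 0.67 [207.3 288.4] [295.3 315.1  78.8]
top 0.59 [283.4 265.7] [362.2  70.3  78.8]
rotvec [ 0.  0. -0.] shift [-1.   0.2  0. ]
```

View pics/c5.png

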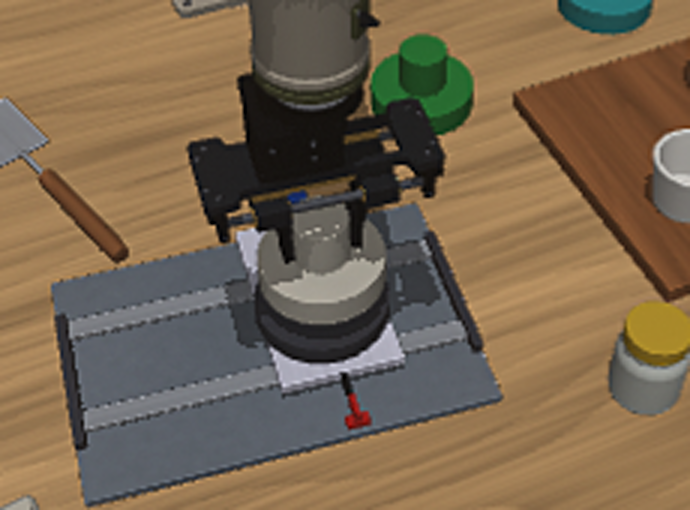

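The chuck is held upright over the wheel head (crop (322,275)), and the pointer still points at the red fin (crop (350,390)). Now I lower it gently onto the pin.

shift_gripper:
  deltas:
    - {"sx": -0.0013, "sz": 0.0063, "finger_gap": 0.3}
    - {"sx": -0.0013, "sz": 0.0125, "finger_gap": 0.3}
    - {"sx": -0.0013, "sz": 0.0163, "finger_gap": 0.3}
    - {"sx": -0.0013, "sz": 0.0188, "finger_gap": 0.3}
    - {"sx": -0.0013, "sz": 0.02, "finger_gap": 0.3}
    - {"sx": -0.0013, "sz": 0.0213, "finger_gap": 0.3}
    - {"sx": -0.0013, "sz": 0.0213, "finger_gap": 0.3}
  clamp_n: 45

```text
clock: 16.55
position: [600.3, -132.1, 122.6]
ee_rot: [0.194, 3.135, 0.0]
wrist_force: [-0.5, 0.5, -3.4]
gripper_width: 0.562
grip_force: 45.0
```

Already 4 mm below the pin tip with no contact force, so the pin has entered the hole. I continue down.

Converted, 9 mm is 0.0113, 8 mm is 0.01.

shift_gripper:
  deltas:
    - {"sz": 0.0025, "finger_gap": 0.3}
    - {"sz": 0.005, "finger_gap": 0.3}
    - {"sz": 0.0075, "finger_gap": 0.3}
    - {"sz": 0.01, "finger_gap": 0.3}
    - {"sz": 0.0113, "finger_gap": 0.3}
    - {"sz": 0.0113, "finger_gap": 0.3}
  clamp_n: 45

```text
clock: 17.3
position: [600.0, -132.2, 113.9]
ee_rot: [-0.194, -3.135, -0.0]
wrist_force: [-5.6, -0.1, 3.6]
gripper_width: 0.566
grip_force: 45.0
```

Converted, 2 mm is 0.0025, 1 mm is 0.0013.

shift_gripper:
  deltas:
    - {"sx": 0.0006, "sz": 0.0013, "finger_gap": 0.3}
    - {"sx": 0.0013, "sz": 0.0025, "finger_gap": 0.3}
    - {"sx": 0.0013, "sz": 0.0025, "finger_gap": 0.3}
    - {"sx": 0.0013, "sz": 0.0025, "finger_gap": 0.3}
  clamp_n: 45

```text
clock: 17.8
position: [599.9, -132.3, 113.8]
ee_rot: [0.194, 3.134, 0.001]
wrist_force: [-8.3, 0.9, 16.4]
gripper_width: 0.562
grip_force: 45.0
```

shift_gripper:
  deltas:
    - {"finger_gap": 0.3}
    - {"finger_gap": 0.3}
    - {"finger_gap": 0.3}
  clamp_n: 45

```text
clock: 18.18
position: [599.9, -132.2, 113.8]
ee_rot: [0.194, 3.134, 0.001]
wrist_force: [-9.2, 1.5, 16.5]
gripper_width: 0.566
grip_force: 45.0
```

```bash
python3 - <<'E'
from h import *
s=save('scene','scene3.png')
i=cv2.imread('pics/scene3.png')[190:290,240:370]; cv2.imwrite('pics/c6.png',cv2.resize(i,None,fx=5,fy=5,interpolation=cv2.INTER_CUBIC))
E
```

```text
(no output)
```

View pics/c6.png

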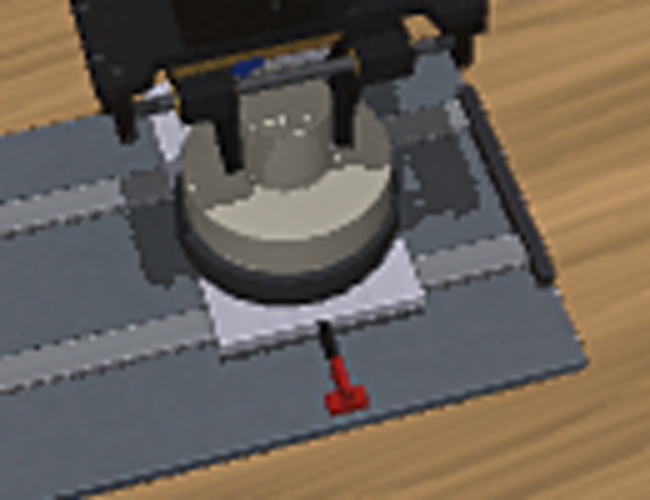

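The chuck sits flat and centred on the head (crop (290,200)), and the pointer runs straight into the red fin (crop (335,360)). The arm is pressing with about 16.5 N beyond the chuck's weight, so I hand in.

```bash
python3 -c "
from station import ctrl
print(ctrl.finish_job())"
```

```text
the job is handed in; nothing more can be done
None
```

I handed the job in at about 18 s: the pointer lined up with the marker to within about 1 mm, and the chuck sat flat over the pin, gripped at 45 N and pressed down with about 16.5 N; nothing was seen to touch the cups or other things, and the hand-in call returned no verdict.

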